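# Close the blade guard of the rock saw

## Task

The cut is done: close the saw. Take the blade guard of the small rock saw by its bar handle, swing it over the top and lower it gently, all the way down onto its stop posts over the blade, then let go. Do not let the guard drop or slam, and leave the lid of the sample box standing open as it is.

Things in the scene. Friction and masses are not known exactly. Their poses are not given: they have to be found in the camera images.
- saw: Small fixed bench rock saw, blue base 190 x 170 mm, dark deck 80 mm above the table, upright blade disc 42 mm out of it, motor on its far side; left or right of the sample box. Origin: on the table under the deck, z up. The guard's hinge line lies along its own x axis, 45 mm to its +y side, 130 mm above the table; stop posts on its -y side. A small loose stone lies on the deck.
- saw_guard (a joint): Angle of the saw's guard, a flat steel flap 160 mm wide, 130 mm long from the hinge line, 5 mm thick, 0.35 kg, handle on its free edge. 0 rad: closed, level on the stop posts, pointing to the saw's -y. 1.57: upright. 2.1: fully open, leaning on its prop to +y, where it starts. The hinge is loose: let go below 1.57 it falls shut.
- guard_handle (a point): Middle of the guard's handle bar: round steel, 12 mm thick, 100 mm long, parallel to the hinge line and 180 mm from it, in the flap's plane; crossbar of a U whose arms join the flap 50 mm either side. Gap from bar to flap edge 44 mm. It turns between closed fingers as the guard swings. Height 285 mm open, 310 mm upright, 130 mm closed, with over 40 mm free below it.
- box_lid (a joint): Angle of the lid of the sample box, a fixed blue open box 130 x 150 x 70 mm holding stones; thin steel lid with a small knob, hinged on its far (+x) rim. 0 closed, 1.9 fully open; it starts open and stays so.
Things that resemble listed ones, but are neither listed nor needed, are in the scene too. Leave any purple look-alike of the part that bears box_lid alone.

How it is judged:
By the outcome, as a careful person would: the job done as asked, in the order asked, and still so for the second after the job is handed in, with the robot touching nothing.
It also fails if it takes over 38 s, if anything falls off the work surface, if the arm or the gripper's body presses on something with over 40 N, if the wrist force passes 120 N, or if a joint passes its speed limit or range.

## Robot

A 6-joint arm with a two-finger parallel gripper is mounted at the origin on the work surface. World frame = base frame: x ahead of the robot, y to its left, z up, the work surface at z = 0. Lengths are in m, angles in rad, forces in N, time in s.
With the tool pointing down it reaches from about 0.275 to 0.75 m from the base axis. Payload 10.2 kg.
Tool frame: the origin (TCP) lies midway between the tips of the shut fingers; the grasp point (between the pads) lies r.hold_point_z behind it (r.hold_point_z is the distance from the TCP to the grasp point, in m); z points along the fingers, y is the line along which they close (so a half turn about z gives the same grasp; the last joint's range is limited). The gripper opens to 88 mm and grips with 3 to 60 N. Pads are 18 mm wide; open, the fingers measure 123 mm over their backs; the gripper's body (75 mm by 187 mm) begins 45 mm behind the grasp point.
Start: joints at [-1.505, 0.313, 1.498, -0, 1.331, -0.223], TCP at [0.15, -0.503, 0.239] pointing down, gripper open.
Joint ranges: [-2.94, 2.94], [-0.97, 2.17], [0.19, 2.56], [-1.23, 4.37], [0.02, 3.11], [-2.88, 2.88]. Speed limits (rad/s): [2.39, 2.39, 3.01, 3.14, 3.14, 3.14].

## Interface

Orientations are given as a unit quaternion [w, x, y, z].
In Python, from rig import r, eyes gives the robot as it stands.
- The arm moves only by the tool move_arm, never from a script. Its argument "plan" is a list of rows, each an object with "travel": the shift along the tool's x, y, z in mm, a list of three; "spin": the turn about the tool's z in degrees. A call has 1 to 20 rows; each row shifts and turns the commanded pose from where the row before left it, along the tool's axes as they then stand; what a row does not reach is not made up. A row lasts 1/8 s, in which the tool goes at most 62.5 mm and 10.7 degrees, less where a joint would pass 70% of its speed; a pose out of reach is approached as far as the arm can. A call with a gripper value outside its range is refused whole. "hand" is the closure, from 0 (fully open) to 1 (shut), set as the call begins (left out, the last holds). The fingers move at their own pace and stop on an object; "newtons" is the grip in N (left out, the last holds). Time passes only in rows, so rows that do not move let the fingers close. It gives the time, the measured TCP pose, the force, the opening and the grip force at its end, in the units of the state.
- r.sense(): the state, without advancing time (a new reading comes with each control period).
- eyes.snapshot(name): name is "scene" or "side" or "wrist"; returns the picture (480x640x3 uint8, red, green, blue); there is no depth.
- eyes.get_calibration(name): a dict with "vertical_fov" (degrees; the focal length in pixels is half the picture's height over the tangent of half this angle, whatever the lens; pixels are square), "cx", "cy" (the principal point, pixels), "position" and "orientation" of the camera in the world; the wrist camera has in their place "mount" (4x4, takes a point from camera to tool coordinates, whose origin is the TCP and whose axes are the flange's). Camera axes: x right, y up, looking along -z (the intrinsics and any distortion apply to the point x, -y, -z); pixel columns grow to the right and rows downward; lengths in m; the calibration is good to about 2 mm. The wrist camera is an equidistant fisheye: a pixel r from the principal point sees the ray r / f radians off the axis. A picture is of the moment at which its call begins: read the wrist's pose just before it. get_calibration takes no time and is no camera call.
- r.job_done(): hands the job in; it is judged then, once.
Trained networks look in the newest picture that a camera, given by its name, has taken for a name from the list of things; names that differ only in an ending like _2 or _b are one class to them, and where a whole thing is asked for, a point or a joint stands for the part that bears it (a point fixed in the world has none). Each returns a list of dicts, best first, with "conf" (0 to 1); they miss things now and then, are a little off and sometimes report something else, mostly with a low value. They report only what shows in the picture. A call takes as long as a camera call. They do not tell look-alikes from the thing itself.
- eyes.boxes_of(camera, name): "box" ([left, top, width, height] in pixels, round what is visible of it).
- eyes.landmark_of(camera, name): "uv" ([column, row] in pixels: a listed point, or the origin of a listed thing).
The state is a dict: "time": time; "joints": joint angles; "dq": joint speeds; "tau": joint torques, N m; "position": TCP position; "ee_rot": TCP orientation; "contact_force": force on the tool from outside, world axes, zero at the start; "ft_torque": the same for the moment, N m; "finger_gap": opening from 0.0 (shut) to 1.0 (fully open); "gripper_force": force on a finger pad.
Only numpy, scipy, OpenCV 4.12 (cv2) and the standard library are available. Lean on these libraries where they do the work, as an engineer would, in place of code of your own. Each camera call takes 0.05 s, during which the arm holds its last target. There are 200 camera calls.

## Working session

There is one attempt and no reset: what is moved stays moved. The work goes in short steps, Python scripts to look and compute and a tool call to move; the robot and the scene stay as the last step left them, time stands still between calls to the robot, and variables do not carry over. Pictures are saved under pics/ and viewed, at most 10 in all, crops included, and the job is handed in when it is done.

Besides the shell and the picture viewer there is one more tool, called after "Emit:" by a JSON object that holds its "op" and its "data", one argument or row to a line. move_arm: Moves the arm, as the interface text tells. Its arguments: {"type":"object","properties":{"plan":{"type":"array"},"hand":{"type":"number"},"newtons":{"type":"number"}},"required":["plan"]}

```bash
mkdir -p pics; python3 - <<'E'
from rig import r, eyes
import cv2, json
s=r.sense(); print(s['time'],s['position'],s['ee_rot'],r.hold_point_z)
ims=[]
for c in ['scene','side']:
    im=eyes.snapshot(c); cv2.imwrite(f'pics/{c}0.png',im[:,:,::-1])
    k=eyes.get_calibration(c); print(c,k)
    for n in ['saw','guard_handle','saw_guard','box_lid']:
        print(n,[(d['uv'],round(d['conf'],2)) for d in eyes.landmark_of(c,n)][:3],[(d['box'],round(d['conf'],2)) for d in eyes.boxes_of(c,n)][:2])
print(eyes.get_calibration('wrist')); print(r.sense()['time'])
E
```

```text
0.0 [ 0.14948861 -0.50301665  0.23816407] [-6.35405969e-04  9.89589928e-01  1.43914449e-01  4.30310882e-05] 0.0187
scene {'vertical_fov': 54.90510810589788, 'cx': 318.8641929355812, 'cy': 235.13359163604838, 'position': array([1.14342726, 0.20641276, 0.96449738]), 'orientation': array([0.59481861, 0.20850291, 0.26352382, 0.73025513])}
saw [([203.2, 263.2], 0.63)] [([135.7, 193.8, 113.4, 114.9], 0.91)]
guard_handle [([228.8, 209.7], 0.66)] [([180.8, 192.0, 66.5, 69.2], 0.76)]Traceback (most recent call last):
  File "<stdin>", line 9, in <module>
ValueError: it knows: guard_handle, saw
```

View pics/scene0.png

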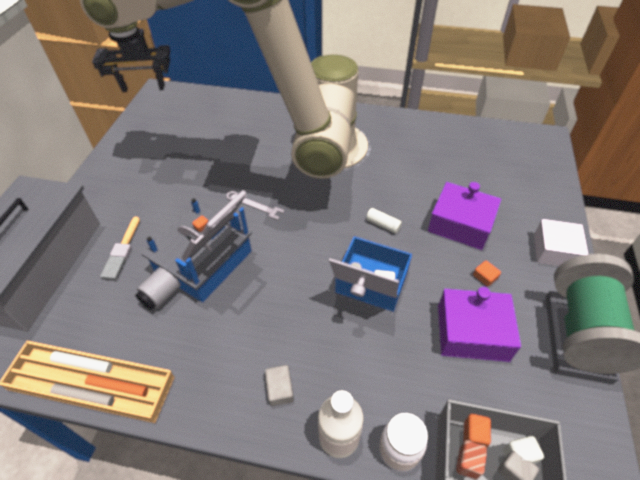

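```bash
python3 - <<'E'
from rig import r, eyes
import cv2
for c in ['side','wrist']:
    im=eyes.snapshot(c); cv2.imwrite(f'pics/{c}0.png',im[:,:,::-1])
    print(c,eyes.get_calibration(c))
    for n in ['saw','guard_handle']:
        print(n,[(d['uv'],round(d['conf'],2)) for d in eyes.landmark_of(c,n)][:3],[(d['box'],round(d['conf'],2)) for d in eyes.boxes_of(c,n)][:2])
print(r.sense()['time'])
E
```

```text
side {'vertical_fov': 54.353470369137675, 'cx': 326.0970721127695, 'cy': 239.8571510683015, 'position': array([0.10650943, 0.72072821, 0.98956856]), 'orientation': array([-0.21051231, -0.07663705,  0.34533313,  0.91134865])}
saw [] [([290.8, 130.3, 95.7, 97.8], 0.95), ([213.0, 219.0, 60.9, 80.6], 0.63)]
guard_handle [([301.0, 140.6], 0.64)] [([289.1, 130.2, 62.5, 56.9], 0.97)]
wrist {'vertical_fov': 65.70646984690485, 'cx': 319.00890134887567, 'cy': 240.8462388512756, 'mount': array([[ 5.93431301e-04,  9.45624698e-01,  3.25259247e-01,
         8.46505546e-02],
       [ 9.99999747e-01, -4.33944203e-04, -5.62882678e-04,
         1.57180077e-03],
       [-3.91131398e-04,  3.25259499e-01, -9.45624717e-01,
        -1.46449473e-01],
       [ 0.00000000e+00,  0.00000000e+00,  0.00000000e+00,
         1.00000000e+00]])}
saw [] []
guard_handle [] []
0.75
```

View pics/side0.png

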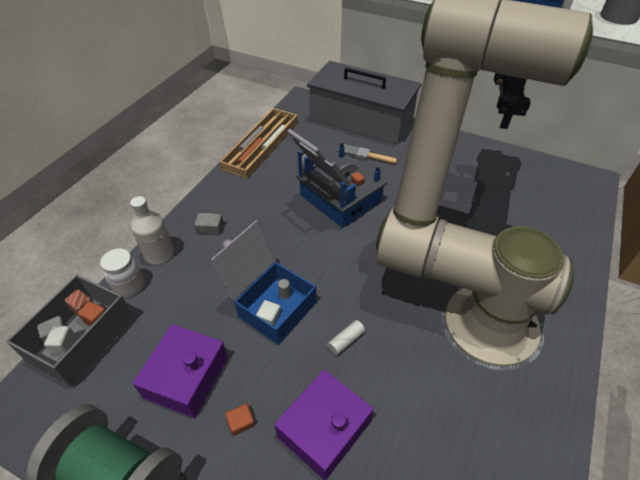

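The scene view shows the saw at about (200,255), with its guard leaning up and right to about (240,200). The open box is at (372,272). In the side view the saw is at about (340,180), with the guard's free edge near (300,140). I'll zoom in on both.

```bash
python3 - <<'E'
import cv2, numpy as np
a=cv2.imread('pics/scene0.png')[175:315,120:270]; b=cv2.imread('pics/side0.png')[110:240,270:400]
a=cv2.resize(a,(400*150//140,400),interpolation=3); b=cv2.resize(b,(370,370),interpolation=3)
b=cv2.copyMakeBorder(b,0,30,0,0,0); cv2.imwrite('pics/crop.png',np.hstack([a,b])); print(a.shape)
E
```

```text
(400, 428, 3)
```

View pics/crop.png

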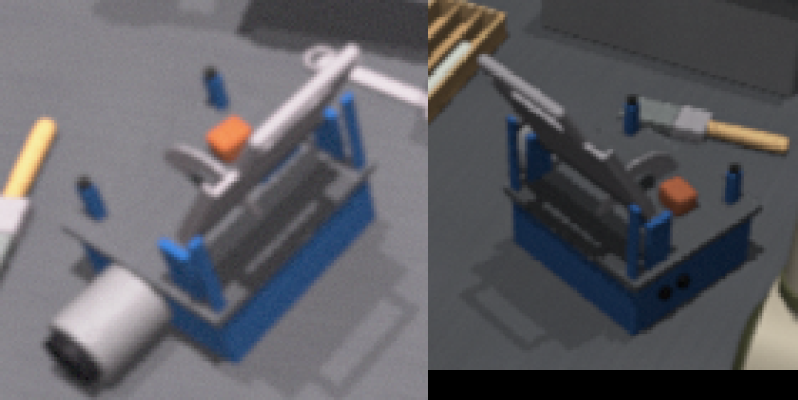

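```bash
cat > h.py <<'E'
import numpy as np
from rig import r, eyes
from scipy.spatial.transform import Rotation as R
def cam(c):
    k=eyes.get_calibration(c); f=240/np.tan(np.radians(k['vertical_fov'])/2)
    q=k['orientation']; return k,f,R.from_quat([*q[1:],q[0]]).as_matrix(),np.array(k['position'])
def proj(c,P):
    k,f,M,p=cam(c); v=(np.atleast_2d(P)-p)@M
    return np.c_[k['cx']+f*v[:,0]/-v[:,2],k['cy']-f*v[:,1]/-v[:,2]]
def ray(c,uv):
    k,f,M,p=cam(c); d=M@np.array([(uv[0]-k['cx'])/f,-(uv[1]-k['cy'])/f,-1]); return p,d/np.linalg.norm(d)
def tri(u1,u2):
    p,d=ray('scene',u1); q,e=ray('side',u2)
    s=np.linalg.lstsq(np.c_[d,-e],q-p,rcond=None)[0]; a=p+s[0]*d;b=q+s[1]*e
    return (a+b)/2,np.linalg.norm(a-b)
def saw2w(x,y,yaw,P):
    return np.atleast_2d(P)@R.from_euler('z',yaw).as_matrix().T+[x,y,0]
E
python3 - <<'E'
from h import *
S=lambda u,v:(120+u/2.857,175+v/2.857); D=lambda u,v:(270+(u-428)/2.846,110+v/2.846)
np.set_printoptions(precision=4,suppress=True)
for n,a,b in [('handle',(228.8,209.7),(301,140.6)),('postA',S(210,70),D(734,168)),('postB',S(85,180),D(632,100)),
 ('hp right',S(347,95),D(635,207)),('hp left',S(170,240),D(512,118)),('flap/bar end R',S(353,48),D(610,155)),('flap end L',S(225,170),D(484,58))]:
    print(n,*tri(a,b))
for n,uv in [('base corner',S(235,362))]:
    p,d=ray('scene',uv); print(n,p-d*p[2]/d[2])
p,d=ray('side',D(638,333)); print('side corner',p-d*p[2]/d[2])
E
```

```text
handle [ 0.5722 -0.1041  0.2861] 0.002928560560503788
postA [ 0.4216 -0.2754  0.1242] 0.0005147623915039757
postB [ 0.5594 -0.3301  0.1242] 0.0012214942362151948
hp right [ 0.4658 -0.1285  0.1712] 0.001953273545834496
hp left [ 0.6331 -0.21    0.1647] 0.010437605477531194
flap/bar end R [ 0.4815 -0.107   0.2439] 0.001053480209308794
flap end L [ 0.6307 -0.1496  0.2681] 0.004580955476407595
base corner [ 0.633  -0.1978  0.    ]
side corner [ 0.4585 -0.1347  0.    ]
```

```bash
cat >> h.py <<'E'
def to_tool(P,z_spin_yaw=None):
    s=r.sense(); q=s['ee_rot']; M=R.from_quat([*q[1:],q[0]]).as_matrix()
    return M.T@(np.array(P)-s['position'])*1000, np.degrees(np.arctan2(M[1,0],M[0,0]))
E
python3 - <<'E'
from h import *
from scipy.optimize import least_squares
np.set_printoptions(precision=4,suppress=True)
S=lambda u,v:(120+u/2.857,175+v/2.857); D=lambda u,v:(270+(u-428)/2.846,110+v/2.846)
h=lambda t:[0,.045-.18*np.cos(t),.13+.18*np.sin(t)]
def res(p):
    x,y,w,px,py=p; o=[]
    def add(c,P,uv,wt=1): o.extend(wt*(proj(c,saw2w(x,y,w,P))[0]-uv))
    add('scene',h(2.1),(228.8,209.7)); add('side',h(2.1),(301,140.6)); add('scene',[0,0,0],(203.2,263.2),.5)
    add('scene',[-px,py,.125],S(210,70));add('side',[-px,py,.125],D(734,168));add('scene',[px,py,.125],S(85,180));add('side',[px,py,.125],D(632,100))
    add('scene',[.095,.085,0],S(235,362));add('side',[-.095,.085,0],D(638,333)); return o
f=least_squares(res,[.52,-.235,-.38,.074,-.075],loss='soft_l1'); print(f.x,np.array(f.fun).reshape(-1,2))
x,y,w=f.x[:3]
for t in [2.1,1.57,0]: print(t,saw2w(x,y,w,h(t)))
P=saw2w(x,y,w,h(2.1))[0]+[0,0,.08]
print(np.degrees(w),to_tool(P))
E
```

```text
[ 0.5183 -0.2356 -0.3878  0.0741 -0.072 ] [[-2.747  -1.6184]
 [ 1.6197 -0.2635]
 [ 0.6359 -0.8261]
 [ 0.1199  0.0248]
 [-0.4734 -0.0216]
 [-0.3959 -0.331 ]
 [-0.17   -0.1006]
 [ 1.1193  2.2746]
 [-3.2396  2.6617]]
2.1 [[ 0.5697 -0.1099  0.2854]]
1.57 [[ 0.5353 -0.1941  0.31  ]]
0 [[ 0.4673 -0.3606  0.13  ]]
-22.219491777400396 (array([ 514.8382, -257.4724, -126.6508]), np.float64(16.544418671289424))
```

Emit:
{"op": "move_arm", "data": {
  "plan": [
    {"travel": [0,0,-50],"spin": 0},
    {"travel": [0,0,-50],"spin": 0},
    {"travel": [34,-17,-27],"spin": 0},
    {"travel": [40,-20,0],"spin": 0},
    {"travel": [40,-20,0],"spin": 0},
    {"travel": [40,-20,0],"spin": 0},
    {"travel": [40,-20,0],"spin": 0},
    {"travel": [40,-20,0],"spin": 0},
    {"travel": [40,-20,0],"spin": 0},
    {"travel": [40,-20,0],"spin": 0},
    {"travel": [40,-20,0],"spin": 0},
    {"travel": [40,-20,0],"spin": 0},
    {"travel": [40,-20,0],"spin": 0},
    {"travel": [40,-20,0],"spin": 0},
    {"travel": [40,-20,0],"spin": 0},
    {"travel": [0,0,0],"spin": 10},
    {"travel": [0,0,0],"spin": 10},
    {"travel": [0,0,0],"spin": 10},
    {"travel": [0,0,0],"spin": 9},
    {"travel": [0,0,0],"spin": 0}
  ]
}}

```text
time: 3.25
position: [0.569, -0.1105, 0.3657]
ee_rot: [-0.0, 0.981, -0.194, -0.0]
contact_force: [0.2, -0.2, -0.3]
finger_gap: 1.0
gripper_force: 0.0
```

```bash
cat >> h.py <<'E'
def wproj(P):
    k=eyes.get_calibration('wrist'); f=240/np.tan(np.radians(k['vertical_fov'])/2)
    m=np.array(k['mount']); t=to_tool(P)[0]/1000; c=m[:3,:3].T@(t-m[:3,3])
    v=np.array([c[0],-c[1],-c[2]]); th=np.arctan2(np.hypot(v[0],v[1]),v[2]); n=v[:2]/np.hypot(v[0],v[1])
    return np.array([k['cx'],k['cy']])+f*th*n
E
python3 - <<'E'
from h import *
import cv2
np.set_printoptions(precision=4,suppress=True)
P=[.5697,-.1099,.2854]
s=r.sense();print(s['time'],s['position'],to_tool(P))
im=eyes.snapshot('wrist')
im=np.ascontiguousarray(im[:,:,::-1]); cv2.imwrite('pics/w1.png',im)
print(eyes.landmark_of('wrist','guard_handle'),wproj(P))
b=np.array([np.cos(-.3878),np.sin(-.3878),0])*.05
for s in (-1,1): print(wproj(P+s*b))
E
```

```text
3.25 [ 0.569  -0.1105  0.3657] (array([ 0.3843, -0.8412, 80.2699]), np.float64(-22.373842304435804))
[{'uv': [314.4, 252.4], 'conf': 0.82}, {'uv': [416.6, 180.6], 'conf': 0.21}] [315.3407 251.588 ]
[315.635  317.8108]
[315.0991 175.2552]
```

View pics/w1.png

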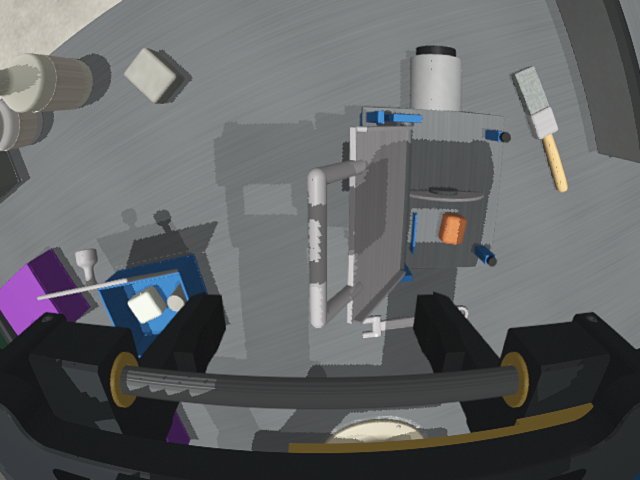

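The wrist view shows the bar running vertically through about (316,250). Prediction and detection agree to within 1 px, and the space around the bar is clear. I'll descend and close.

Emit:
{"op": "move_arm", "data": {
  "plan": [
    {"travel": [0,-1,30],"spin": 0},
    {"travel": [0,0,30],"spin": 0},
    {"travel": [0,0,25],"spin": 0},
    {"travel": [0,0,14],"spin": 0},
    {"travel": [0,0,0],"spin": 0}
  ]
}}

```text
time: 3.98
position: [0.5693, -0.1096, 0.2664]
ee_rot: [-0.0, 0.981, -0.194, -0.001]
contact_force: [-0.8, 0.7, 0.8]
finger_gap: 0.999
gripper_force: 0.0
```

Emit:
{"op": "move_arm", "data": {
  "plan": [
    {"travel": [0,0,0],"spin": 0},
    {"travel": [0,0,0],"spin": 0},
    {"travel": [0,0,0],"spin": 0},
    {"travel": [0,0,0],"spin": 0},
    {"travel": [0,0,0],"spin": 0},
    {"travel": [0,0,0],"spin": 0},
    {"travel": [0,0,0],"spin": 0},
    {"travel": [0,0,0],"spin": 0}
  ],
  "hand": 1,
  "newtons": 20
}}

```text
time: 4.97
position: [0.5694, -0.1096, 0.2668]
ee_rot: [-0.0, 0.981, -0.195, 0.0]
contact_force: [-0.9, 0.2, 1.5]
finger_gap: 0.121
gripper_force: 19.6
```

```bash
python3 - <<'E'
from h import *
import cv2
np.set_printoptions(precision=4,suppress=True)
s=r.sense();print(s['time'],s['position'],to_tool([.5697,-.1099,.2854]),s['contact_force'],s['ft_torque'])
cv2.imwrite('pics/w2.png',eyes.snapshot('wrist')[:,:,::-1])
# arc increments in tool axes: tool y=-saw y, tool z=down
t=2.1; Y=lambda t:18*0+180*np.cos(t); Z=lambda t:-180*np.sin(t)
ts=np.r_[np.linspace(2.1,1.57,9),np.linspace(1.57,0,33)[1:]]
y=np.array([180*np.cos(t) for t in ts]); z=-180*np.sin(ts)
print(np.c_[ts[1:],np.diff(y),np.diff(z)].round(1))
E
```

```text
4.975 [ 0.5694 -0.1096  0.2668] (array([  0.3771,   0.1934, -18.6385]), np.float64(-22.451751901655538)) [-0.9424  0.1667  1.5101] [0.0909 0.0338 0.0196]
[[ 2.  10.5 -5.7]
 [ 2.  10.8 -5. ]
 [ 1.9 11.1 -4.2]
 [ 1.8 11.4 -3.5]
 [ 1.8 11.6 -2.7]
 [ 1.7 11.8 -2. ]
 [ 1.6 11.9 -1.2]
 [ 1.6 11.9 -0.4]
 [ 1.5  8.8  0.2]
 [ 1.5  8.8  0.7]
 [ 1.4  8.8  1.1]
 [ 1.4  8.7  1.5]
 [ 1.3  8.6  1.9]
 [ 1.3  8.5  2.4]
 [ 1.2  8.4  2.8]
 [ 1.2  8.2  3.2]
 [ 1.1  8.1  3.6]
 [ 1.1  7.9  4. ]
 [ 1.   7.7  4.4]
 [ 1.   7.5  4.7]
 [ 0.9  7.2  5.1]
 [ 0.9  7.   5.4]
 [ 0.8  6.7  5.8]
 [ 0.8  6.4  6.1]
 [ 0.7  6.1  6.4]
 [ 0.7  5.8  6.7]
 [ 0.6  5.4  7. ]
 [ 0.6  5.1  7.2]
 [ 0.5  4.7  7.5]
 [ 0.5  4.4  7.7]
 [ 0.4  4.   7.9]
 [ 0.4  3.6  8.1]
 [ 0.3  3.2  8.2]
 [ 0.3  2.8  8.4]
 [ 0.2  2.4  8.5]
 [ 0.2  1.9  8.6]
 [ 0.1  1.5  8.7]
 [ 0.1  1.1  8.8]
 [ 0.   0.6  8.8]
 [ 0.   0.2  8.8]]
```

View pics/w2.png

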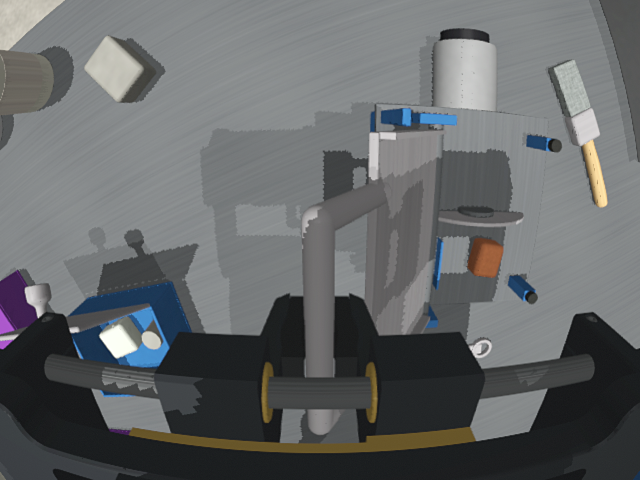

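The fingers hold the bar: opening is about 11 mm, grip 19.6 N, and the image shows the bar between them at (318,390). Now the first part of the swing.

Emit:
{"op": "move_arm", "data": {
  "plan": [
    {"travel": [0,10.5,-5.7]},
    {"travel": [0,10.8,-5]},
    {"travel": [0,11.1,-4.2]},
    {"travel": [0,11.4,-3.5]},
    {"travel": [0,11.6,-2.7]},
    {"travel": [0,11.8,-2]},
    {"travel": [0,11.9,-1.2]},
    {"travel": [0,11.9,-0.4]},
    {"travel": [0,0,0]}
  ]
}}

```text
invalid input
```

Emit:
{"op": "move_arm", "data": {
  "plan": [
    {"travel": [0,10.5,-5.7],"spin": 0},
    {"travel": [0,10.8,-5],"spin": 0},
    {"travel": [0,11.1,-4.2],"spin": 0},
    {"travel": [0,11.4,-3.5],"spin": 0},
    {"travel": [0,11.6,-2.7],"spin": 0},
    {"travel": [0,11.8,-2],"spin": 0},
    {"travel": [0,11.9,-1.2],"spin": 0},
    {"travel": [0,11.9,-0.4],"spin": 0},
    {"travel": [0,0,0],"spin": 0}
  ]
}}

```text
time: 6.15
position: [0.5344, -0.1945, 0.2914]
ee_rot: [-0.0, 0.981, -0.195, 0.0]
contact_force: [5.1, -1.5, -8.8]
finger_gap: 0.121
gripper_force: 20.5
```

```bash
python3 - <<'E'
from h import *
np.set_printoptions(precision=4,suppress=True)
s=r.sense();print(s['time'],s['position'],to_tool([.5353,-.1941,.31]),s['contact_force'],s['ft_torque'])
E
```

```text
6.15 [ 0.5344 -0.1945  0.2914] (array([  0.6889,  -0.7583, -18.6208]), np.float64(-22.51413886753725)) [ 5.0821 -1.5063 -8.8441] [-0.0807 -0.8053 -0.0757]
```

Emit:
{"op": "move_arm", "data": {
  "plan": [
    {"travel": [0,8.8,0.9],"spin": 0},
    {"travel": [0,8.8,1.2],"spin": 0},
    {"travel": [0,8.8,1.3],"spin": 0},
    {"travel": [0,8.7,1.5],"spin": 0},
    {"travel": [0,8.6,1.9],"spin": 0},
    {"travel": [0,8.5,2.4],"spin": 0},
    {"travel": [0,8.4,2.8],"spin": 0},
    {"travel": [0,8.2,3.2],"spin": 0},
    {"travel": [0,8.1,3.6],"spin": 0},
    {"travel": [0,7.9,4],"spin": 0},
    {"travel": [0,7.7,4.4],"spin": 0},
    {"travel": [0,7.5,4.7],"spin": 0},
    {"travel": [0,7.2,5.1],"spin": 0},
    {"travel": [0,7,5.4],"spin": 0},
    {"travel": [0,6.7,5.8],"spin": 0},
    {"travel": [0,6.4,6.1],"spin": 0},
    {"travel": [0,0,0],"spin": 0}
  ]
}}

```text
time: 8.28
position: [0.4859, -0.3109, 0.2361]
ee_rot: [-0.001, 0.981, -0.195, -0.001]
contact_force: [6.3, 4.2, -6.7]
finger_gap: 0.113
gripper_force: 20.3
```

```bash
python3 - <<'E'
from h import *
np.set_printoptions(precision=4,suppress=True)
t=1.57/2
P=saw2w(.5183,-.2356,-.3878,[0,.045-.18*np.cos(t),.13+.18*np.sin(t)])[0]
s=r.sense();print(s['time'],s['position'],to_tool(P),s['contact_force'],s['ft_torque'])
E
```

```text
8.275 [ 0.4859 -0.3109  0.2361] (array([  1.5301,   0.3376, -21.0916]), np.float64(-22.453544044892453)) [ 6.2955  4.2163 -6.7199] [ 0.7648 -0.89    0.0245]
```

Emit:
{"op": "move_arm", "data": {
  "plan": [
    {"travel": [0.5,5.3,6.4],"spin": 0},
    {"travel": [0.5,5.3,6.7],"spin": 0},
    {"travel": [0,5.2,7],"spin": 0},
    {"travel": [0,5.1,7.2],"spin": 0},
    {"travel": [0,4.7,7.5],"spin": 0},
    {"travel": [0,4.4,7.7],"spin": 0},
    {"travel": [0,4,7.9],"spin": 0},
    {"travel": [0,3.6,8.1],"spin": 0},
    {"travel": [0,3.2,8.2],"spin": 0},
    {"travel": [0,2.8,8.4],"spin": 0},
    {"travel": [0,2.4,8.5],"spin": 0},
    {"travel": [0,1.9,8.6],"spin": 0},
    {"travel": [0,0,0],"spin": 0}
  ]
}}

```text
time: 9.9
position: [0.4679, -0.3561, 0.1443]
ee_rot: [-0.0, 0.981, -0.195, -0.001]
contact_force: [-4.9, 3.5, -1.7]
finger_gap: 0.1
gripper_force: 19.8
```

```bash
python3 - <<'E'
from h import *
np.set_printoptions(precision=4,suppress=True)
P=[.4673,-.3606,.13]
s=r.sense();print(s['time'],s['position'],to_tool(P),s['contact_force'],s['ft_torque'])
E
```

```text
9.9 [ 0.4679 -0.3561  0.1443] (array([ 1.1777,  4.3841, 14.2885]), np.float64(-22.47306564195085)) [-4.8596  3.4504 -1.7226] [0.694  0.5753 0.0473]
```

```bash
python3 - <<'E'
from h import *
import cv2
a=eyes.snapshot('wrist')[:,:,::-1]; b=eyes.snapshot('side')[110:240,290:420,::-1]
c=eyes.snapshot('scene')[160:310,120:250,::-1]
cv2.imwrite('pics/m.png',np.hstack([cv2.resize(a[150:470,150:490],(340,320)),cv2.resize(b,(230,320)),cv2.resize(c,(230,320))]) if 0 else np.hstack([a[150:450,160:480],cv2.resize(b,(240,300),interpolation=3),cv2.resize(c,(240,300),interpolation=3)]))
print(eyes.landmark_of('wrist','guard_handle'))
E
```

```text
[{'uv': [318.1, 346.5], 'conf': 0.84}]
```

View pics/m.png

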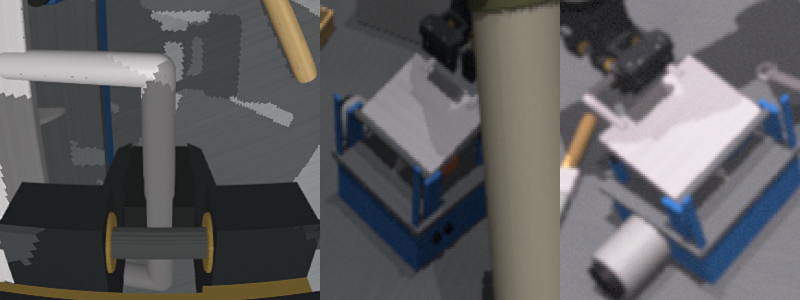

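The guard is nearly level. The bar is still in the fingers, with its corner at about (320,210) in the wrist picture. I'll lower it slowly with a firmer grip.

Emit:
{"op": "move_arm", "data": {
  "plan": [
    {"travel": [-0.5,0,0],"spin": 0},
    {"travel": [0,0.8,5],"spin": 0},
    {"travel": [0,0.8,5],"spin": 0},
    {"travel": [0,0.6,4],"spin": 0},
    {"travel": [0,0.4,4],"spin": 0},
    {"travel": [0,0.3,3],"spin": 0},
    {"travel": [0,0.2,3],"spin": 0},
    {"travel": [0,0,2],"spin": 0},
    {"travel": [0,0,0],"spin": 0}
  ],
  "hand": 1,
  "newtons": 35
}}

```text
time: 11.22
position: [0.4666, -0.3595, 0.1191]
ee_rot: [0.001, 0.981, -0.195, -0.0]
contact_force: [-7.3, -1.1, 0.4]
finger_gap: 0.095
gripper_force: 34.7
```

Emit:
{"op": "move_arm", "data": {
  "plan": [
    {"travel": [0,0,1.5],"spin": 0},
    {"travel": [0,0,1.5],"spin": 0},
    {"travel": [0,0,1],"spin": 0},
    {"travel": [0,0,1],"spin": 0},
    {"travel": [0,0,0],"spin": 0}
  ]
}}

```text
time: 11.85
position: [0.4665, -0.3598, 0.1142]
ee_rot: [0.001, 0.981, -0.195, -0.0]
contact_force: [-7.3, -2.9, 0.9]
finger_gap: 0.096
gripper_force: 34.8
```

Emit:
{"op": "move_arm", "data": {
  "plan": [
    {"travel": [0,0,1],"spin": 0},
    {"travel": [0,0,1],"spin": 0},
    {"travel": [0,0,0],"spin": 0}
  ]
}}

```text
time: 12.22
position: [0.4664, -0.3599, 0.1122]
ee_rot: [0.001, 0.981, -0.195, -0.0]
contact_force: [-7.3, -2.4, -0.0]
finger_gap: 0.094
gripper_force: 35.0
```

Emit:
{"op": "move_arm", "data": {
  "plan": [
    {"travel": [0,0,0.7],"spin": 0},
    {"travel": [0,0,0.7],"spin": 0},
    {"travel": [0,0,0.7],"spin": 0},
    {"travel": [0,0,0],"spin": 0}
  ]
}}

```text
time: 12.72
position: [0.4664, -0.36, 0.1101]
ee_rot: [0.001, 0.981, -0.195, -0.0]
contact_force: [-7.6, -3.2, 0.1]
finger_gap: 0.092
gripper_force: 35.1
```

Emit:
{"op": "move_arm", "data": {
  "plan": [
    {"travel": [0,0,0.7],"spin": 0},
    {"travel": [0,0,0.7],"spin": 0},
    {"travel": [0,0,0.7],"spin": 0},
    {"travel": [0,0,0],"spin": 0}
  ]
}}

```text
time: 13.22
position: [0.4664, -0.36, 0.108]
ee_rot: [0.001, 0.981, -0.195, -0.0]
contact_force: [-7.6, -4.0, -0.5]
finger_gap: 0.091
gripper_force: 34.9
```

Emit:
{"op": "move_arm", "data": {
  "plan": [
    {"travel": [0,0,0.7],"spin": 0},
    {"travel": [0,0,0.7],"spin": 0},
    {"travel": [0,0,0.7],"spin": 0},
    {"travel": [0,0,0],"spin": 0}
  ]
}}

```text
time: 13.72
position: [0.4664, -0.3601, 0.1059]
ee_rot: [0.001, 0.981, -0.195, -0.0]
contact_force: [-8.3, -3.7, -1.0]
finger_gap: 0.1
gripper_force: 35.0
```

```bash
python3 - <<'E'
from h import *
import cv2
b=eyes.snapshot('side')[110:240,290:420,::-1]
print(eyes.landmark_of('side','guard_handle'),proj('side',[.4673,-.3606,.13]))
c=eyes.snapshot('scene')[160:310,120:250,::-1].copy()
print(eyes.landmark_of('scene','guard_handle'),proj('scene',[.4673,-.3606,.13]))
a=eyes.snapshot('wrist')[:,:,::-1]
# predicted closed flap top corners
C=saw2w(.5183,-.2356,-.3878,[[sx*.08,.045-.13,z] for sx in(-1,1) for z in (.1275,.1325)])
print(proj('side',C),proj('scene',C))
cv2.imwrite('pics/n.png',np.hstack([cv2.resize(b,(400,400),interpolation=3),cv2.resize(c,(347,400),interpolation=3)]))
E
```

```text
[{'uv': [373.5, 145.4], 'conf': 0.87}] [[373.96849376 146.52340409]]
[{'uv': [153.6, 208.4], 'conf': 0.88}] [[153.53879601 206.01971693]]
[[381.79253598 167.393345  ]
 [381.95958441 166.02595883]
 [343.32880633 141.71394517]
 [343.38415659 140.35428573]] [[191.3191013  195.35410518]
 [190.8768346  193.96487881]
 [143.31149928 236.24995476]
 [142.66305926 234.90020509]]
```

View pics/n.png

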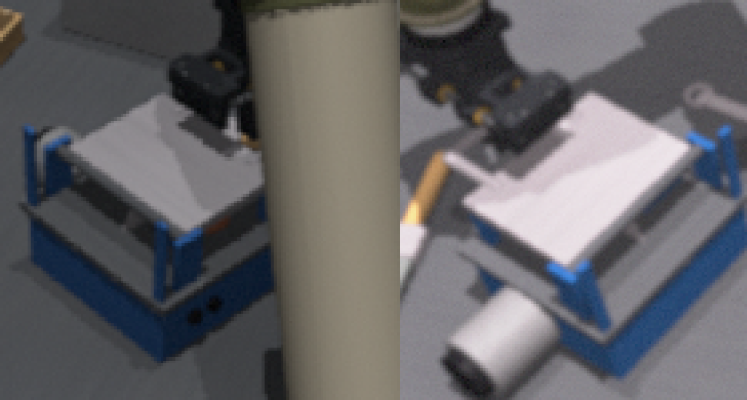

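Emit:
{"op": "move_arm", "data": {
  "plan": [
    {"travel": [0,0,0.7],"spin": 0},
    {"travel": [0,0,0.7],"spin": 0},
    {"travel": [0,0,0.7],"spin": 0},
    {"travel": [0,0,0],"spin": 0}
  ]
}}

```text
time: 14.48
position: [0.4664, -0.3601, 0.1041]
ee_rot: [0.001, 0.981, -0.195, -0.0]
contact_force: [-7.5, -3.1, 1.5]
finger_gap: 0.094
gripper_force: 34.9
```

Emit:
{"op": "move_arm", "data": {
  "plan": [
    {"travel": [0,0,0.7],"spin": 0},
    {"travel": [0,0,0.7],"spin": 0},
    {"travel": [0,0,0],"spin": 0}
  ]
}}

```text
time: 14.85
position: [0.4664, -0.3601, 0.1039]
ee_rot: [0.002, 0.981, -0.195, 0.0]
contact_force: [-11.9, 0.2, 10.8]
finger_gap: 0.093
gripper_force: 34.5
```

Vertical force rose to 10.8 N and the tool stopped. I'll check that this contact is the stop posts before letting go.

```bash
python3 - <<'E'
from h import *
import cv2
for n,x in (('mid',0),('corner',.05)):
  for z in (.125,.13,.14): print(n,z,wproj(saw2w(.5183,-.2356,-.3878,[x,-.135,z])[0]).round(1))
print('flapcorner',[wproj(saw2w(.5183,-.2356,-.3878,[.08,-.085,z])[0]).round(1) for z in (.1325,.14)])
a=eyes.snapshot('wrist')[:,:,::-1]; print(eyes.landmark_of('wrist','guard_handle'))
cv2.imwrite('pics/w3.png',cv2.resize(a[100:400,100:480],(760,600)))
E
```

```text
mid 0.125 [315.7 338.8]
mid 0.13 [315.7 345.9]
mid 0.14 [315.6 361.3]
corner 0.125 [314.7 218.3]
corner 0.13 [314.6 222.3]
corner 0.14 [314.4 231.2]
flapcorner [array([163.6, 139.7]), array([154.4, 141.4])]
[{'uv': [319.9, 347.6], 'conf': 0.63}]
```

View pics/w3.png

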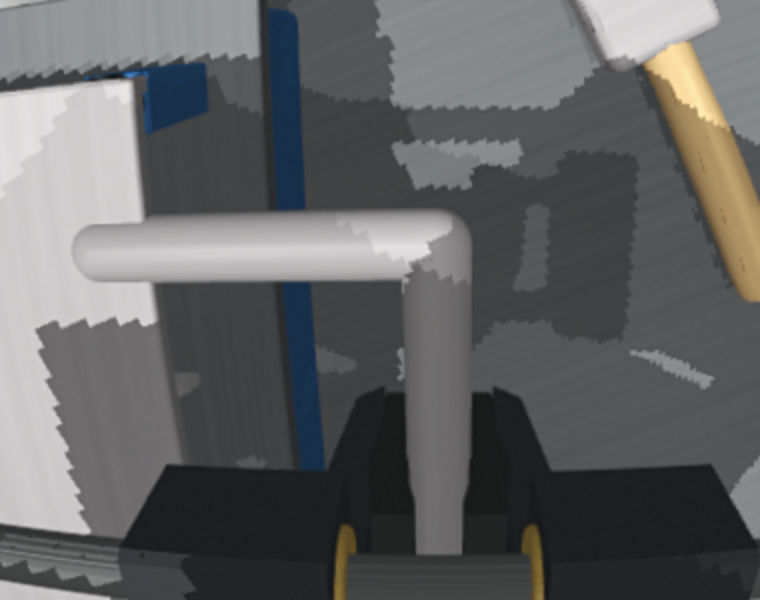

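The wrist picture puts the U corner at (319,223) and the flap corner at (166,141). Both match z ≈ 0.131, so the guard is closed on its posts. I'll release with a partial opening.

Emit:
{"op": "move_arm", "data": {
  "plan": [
    {"travel": [0,0,-0.8],"spin": 0},
    {"travel": [0,0,0],"spin": 0}
  ]
}}

```text
time: 15.2
position: [0.4664, -0.3601, 0.104]
ee_rot: [0.001, 0.981, -0.195, 0.0]
contact_force: [-9.2, -1.8, 4.8]
finger_gap: 0.093
gripper_force: 34.8
```

Emit:
{"op": "move_arm", "data": {
  "plan": [
    {"travel": [0,0,0],"spin": 0},
    {"travel": [0,0,0],"spin": 0},
    {"travel": [0,0,0],"spin": 0},
    {"travel": [0,0,0],"spin": 0},
    {"travel": [0,0,0],"spin": 0},
    {"travel": [0,0,0],"spin": 0}
  ],
  "hand": 0.55
}}

```text
time: 15.95
position: [0.4671, -0.3587, 0.1029]
ee_rot: [0.0, 0.981, -0.195, 0.0]
contact_force: [-0.5, 1.2, 0.1]
finger_gap: 0.446
gripper_force: 0.0
```

Emit:
{"op": "move_arm", "data": {
  "plan": [
    {"travel": [0,0,-5],"spin": 0},
    {"travel": [0,0,-8],"spin": 0},
    {"travel": [0,0,-12],"spin": 0},
    {"travel": [0,0,-20],"spin": 0},
    {"travel": [0,0,-30],"spin": 0},
    {"travel": [0,0,-40],"spin": 0},
    {"travel": [0,0,-40],"spin": 0},
    {"travel": [0,0,-20],"spin": 0},
    {"travel": [0,0,0],"spin": 0},
    {"travel": [0,0,0],"spin": 0}
  ]
}}

```text
time: 17.2
position: [0.4668, -0.3584, 0.277]
ee_rot: [-0.0, 0.981, -0.195, -0.001]
contact_force: [0.8, -0.7, -0.2]
finger_gap: 0.449
gripper_force: 0.0
```

```bash
python3 - <<'E'
from h import *
import cv2
a=eyes.snapshot('wrist')[:,:,::-1]; b=eyes.snapshot('scene')[160:320,120:440,::-1]
print(eyes.landmark_of('wrist','guard_handle'),wproj([.4673,-.3606,.13]),r.sense()['contact_force'])
cv2.imwrite('pics/f.png',np.hstack([cv2.resize(a,(400,300)),cv2.resize(b,(400,300))]))
E
```

```text
[{'uv': [319.2, 223.7], 'conf': 0.74}] [319.33217926 221.74513226] [0.1089278  0.41465992 0.54459153]
```

View pics/f.png

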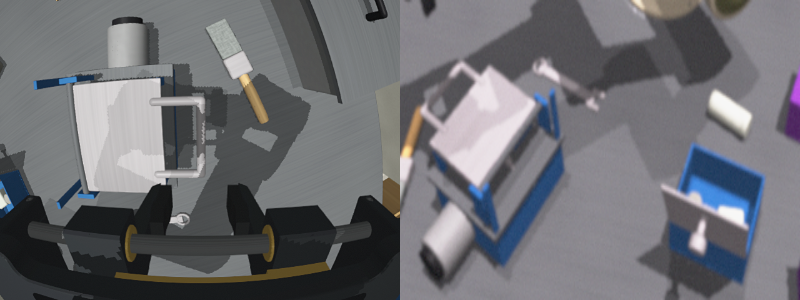

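The guard lies level over the blade, with its handle in the wrist picture at (319,224) against a predicted (319,222). The gripper is clear of everything and the box lid is still open.

```bash
python3 -c "
from rig import r
print(r.job_done())"
```

```text
the job is handed in; nothing more can be done
None
```

The saw's guard was lowered gently onto its stop posts and released, the box lid was left open, and the job was handed in after about 17 s of the 38 s allowed.

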